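# Whirl the salad spinner on the service-yard table

## Task

Whirl dry the basket of the washed salad spinner, the wide round bowl with the white lid: take its crank by the upright knob and carry it round clockwise, seen from above, for one and a half turns without letting go, so that the knob ends opposite where it started; then let go and move clear. Leave the crank of the slim coffee mill and the mug as they are.

Things in the scene. Friction and masses are not known exactly. Their poses are not given: they have to be found in the camera images.
- spinner_knob: The grey upright knob of the salad spinner's crank: round, 26 mm diameter, 40 mm tall, free-spinning on its own upright axis, so the hand need not turn. Origin at the centre of its underside (143 mm above the table), z up. It stands 60 mm off the crank's axis, 1 mm above the flat crank arm (20 mm wide). Nothing else on the spinner rises above the arm.
- spinner_hub (a point): Point on the crank's upright axis, at the level of the top of the crank arm, 142 mm above the table, in the middle of the white lid (208 mm diameter). The spinner, a clear bowl 200 mm wide with a white slotted basket in it, is stuck fast to the table and stands either left or right of the coffee mill.
- spinner_crank (a joint): Angle of the salad spinner's crank in rad, growing clockwise seen from above and counting on past a full turn (one turn = 6.28). It starts within 0.15 of 0; one and a half turns on is about 9.42. It turns freely without stops, against a light drag of about 2 to 3 N at the knob, and stays where it is left.
- mill_knob: The wooden knob of the hand coffee mill, a slim steel cylinder 54 mm across on a black foot 100 mm across, also stuck to the table: knob 26 mm diameter, 40 mm tall, origin at the centre of its underside 143 mm above the table, 60 mm off the mill's axis. Not to be turned.
- mug: Beige ceramic mug, 80 mm across, 92 mm tall, standing loose on the table beyond the two cranked devices; origin at the centre of its underside. To be left where it is.
There are look-alikes about, which are no part of the job. What is meant by the part that bears spinner_knob is not blue or pink, and is the larger of those in its own colour.

How it is judged:
On the way, in this order (a step that is already met when the one before it is completed fails the run):
1. the salad spinner's knob is grasped (contact force between the fingers and spinner_knob above 2 N and value of joint spinner_crank below 1 rad), for 0.1 s.
2. the crank has been carried half a turn clockwise (value of joint spinner_crank above 3.14 rad), for 0.1 s.
3. the crank has been carried a full turn clockwise (value of joint spinner_crank above 6.28 rad), for 0.1 s.
At the end, for the whole second after the job is handed in: The salad spinner's crank rests 1.5 turns clockwise from its start (9.42 rad on its joint, give or take about 0.5 rad), released and still; the mill's knob within 25 mm and the mug within 30 mm of where they started (value of joint spinner_crank between 8.75 and 10.1 rad and velocity of joint spinner_crank between -0.1 and 0.1 rad/s and distance of mill_knob from where it was at the start of the episode below 0.025 m and distance of mug from where it was at the start of the episode below 0.03 m); the robot touches nothing.
It fails at once if the spinner's knob is let go in the middle of the turning (value of joint spinner_crank between 1 and 8.4 rad and contact force between the fingers and spinner_knob below 0.3 N).
It fails at once if the spinner's crank is turned far too much (value of joint spinner_crank above 10.8 rad).
It fails at once if the spinner's crank is turned the wrong way (value of joint spinner_crank below -0.8 rad).
It fails at once if the coffee mill's crank is turned (distance of mill_knob from where it was at the start of the episode above 0.025 m).
It fails at once if the mug is shoved or knocked over (distance of mug from where it was at the start of the episode above 0.03 m).
It also fails if it takes over 58 s, if anything falls off the work surface, if the arm or the gripper's body presses on something with over 40 N, if the wrist force passes 120 N, or if a joint passes its speed limit or range.

## Robot

A 6-joint arm with a two-finger parallel gripper is mounted at the origin on the work surface. World frame = base frame: x ahead of the robot, y to its left, z up, the work surface at z = 0. Lengths are in m, angles in rad, forces in N, time in s.
With the tool pointing down it reaches from about 0.425 to 0.95 m from the base axis. Payload 3.5 kg.
Tool frame: the origin (TCP) lies at the very end of the fingers, on their centre line; the grasp point (between the pads) lies 19 mm behind it; z points along the fingers, y is the direction in which the jaws open and shut (so a half turn about z gives the same grasp; the last joint's range is limited). The gripper opens to 85 mm and grips with 20 to 120 N. Pads are 22 mm wide; open, the fingers measure 114 mm over their backs; the gripper's body (76 mm by 85 mm) begins 54 mm behind the grasp point. The pads swing forward as they close: fully open they stand 13 mm farther back than shut.
Start: joints at [-1.376, 0.286, 1.577, -0, 1.279, -0.15], TCP at [0.228, -0.635, 0.231] pointing down, gripper open.
Joint ranges: [-2.77, 2.77], [-0.9, 2.22], [0.21, 2.48], [-1.53, 4.67], [0.24, 2.81], [-2.84, 2.84]. Speed limits (rad/s): [2.79, 2.79, 3.14, 3.14, 3.14, 3.14].

## Interface

Orientations are given as a unit quaternion [x, y, z, w].
In Python, from plant import get_state, read_camera, get_calibration, ticket, search_frame, cut_out, pinpoint gives the robot as it stands.
- The arm moves only by the tool move_arm, never from a script. Its argument "plan" is a list that holds one entry, the list of rows, each a list of 7 numbers: the turn, a rotation vector about the tool's x, y, z in degrees, then the shift along the tool's x, y, z in m, then the finger opening in m, from 0 to 0.0854. In form: [[[ax, ay, az, x, y, z, hand], ...]]. A call has exactly 5 rows; each row is the pose to reach, as a shift and turn from the pose measured when the call began, along the tool's axes at that moment; what a row does not reach only later rows make up. A row lasts 1/8 s, in which the tool goes at most 62.5 mm and 10.7 degrees, less where a joint would pass 70% of its speed; a pose out of reach is approached as far as the arm can. A call with a gripper value outside its range is refused whole. The fingers move at their own pace and stop on an object; "force" is the grip in N (left out, the last holds). Time passes only in rows, so rows that repeat a pose let the fingers close, or fill a call up. It gives the time, the measured TCP pose, the force and the opening at its end, in the units of the state.
- get_state(): the state, without advancing time (a new reading comes with each control period).
- read_camera(name): name is "scene" or "top" or "wrist"; returns the picture (400x640x3 uint8, red, green, blue); there is no depth.
- get_calibration(name): a dict with "mtx" (3x3 intrinsics, pixels), "extrinsics" (4x4, takes a point from camera to world coordinates); the wrist camera has in their place "hand_eye" (4x4, takes a point from camera to tool coordinates, whose origin is the TCP and whose axes are the flange's). Camera axes: x right, y up, looking along -z (the intrinsics and any distortion apply to the point x, -y, -z); pixel columns grow to the right and rows downward; lengths in m; the calibration is good to about 2 mm. A picture is of the moment at which its call begins: read the wrist's pose just before it. get_calibration takes no time and is no camera call.
- ticket.sign_off(): hands the job in, once; it reports no verdict.
Trained networks look in the newest picture that a camera, given by its name, has taken for a name from the list of things; names that differ only in an ending like _2 or _b are one class to them, and where a whole thing is asked for, a point or a joint stands for the part that bears it (a point fixed in the world has none). Each returns a list of dicts, best first, with "p" (0 to 1); they miss things now and then, are a little off and sometimes report something else, mostly with a low value. They report only what shows in the picture. A call takes as long as a camera call. They do not tell look-alikes from the thing itself.
- search_frame(camera, query): "centre" ([column, row] in pixels, amid what is visible of it).
- cut_out(camera, query): "pixels" (400x640 bool, what is visible of it) and "centre" ([column, row] in pixels, amid what is visible of it).
- pinpoint(camera, query): "centre" ([column, row] in pixels: a listed point, or the origin of a listed thing).
The state is a dict: "time": time; "qpos": joint angles; "dq": joint speeds; "joint_efforts": joint torques, N m; "eef_pos": TCP position; "tcp_rot": TCP orientation; "contact_force": force on the tool from outside, world axes, zero at the start; "wrist_torque": the same for the moment, N m; "opening": opening from 0.0 (shut) to 1.0 (fully open).
Only numpy, scipy, OpenCV 4.12 (cv2) and the standard library are available. Lean on these libraries where they do the work, as an engineer would, in place of code of your own. Each camera call takes 0.05 s, during which the arm holds its last target.

## Working session

There is one attempt and no reset: what is moved stays moved. The work goes in short steps, Python scripts to look and compute and a tool call to move; the robot and the scene stay as the last step left them, time stands still between calls to the robot, and variables do not carry over. Pictures are saved under pics/ and viewed, and the job is handed in when it is done.

Besides the shell and the picture viewer there is one more tool, called after "Request:" as name(argument=value, ...) on one line, values as JSON. move_arm: Moves the arm, as the interface text tells. Its arguments: {"type":"object","properties":{"plan":{"type":"array","items":{"type":"array","items":{"type":"array","items":{"type":"number"}}}},"force":{"type":"number"}},"required":["plan"]}

```bash
mkdir -p pics; ls; python3 - <<'E'
from plant import *
import cv2,numpy as np
s=get_state();print({k:np.round(v,4).tolist() for k,v in s.items()})
for n in ["scene","top"]:
    im=read_camera(n);cv2.imwrite(f"pics/{n}0.png",im[:,:,::-1])
    c=get_calibration(n);print(n,{k:np.round(v,4).tolist() if not isinstance(v,str) else v for k,v in c.items()})
    for q in ["spinner_knob","spinner_hub","mill_knob","mug"]:
        try: print(q,[(np.round(d["centre"],1).tolist(),round(d["p"],2)) for d in pinpoint(n,q)])
        except Exception as e: print(q,e)
E
```

```text
pics
{'time': 0.0, 'qpos': [-1.376, 0.2872, 1.5782, -0.0, 1.2786, -0.15], 'dq': [-0.0008, -0.0011, 0.0004, 0.0001, -0.0019, -0.0001], 'joint_efforts': [-0.0003, -40.5981, -29.2625, -0.0002, 0.0058, 0.0], 'eef_pos': [0.228, -0.6346, 0.2299], 'tcp_rot': [0.9852, 0.1715, -0.0, -0.0012], 'contact_force': [-0.5784, -0.6957, 0.9826], 'wrist_torque': [-0.0306, 0.0617, -0.0123], 'opening': 1.0006}
scene {'mtx': [[430.7605, 0.0, 323.7594], [0.0, 430.7605, 195.0301], [0.0, 0.0, 1.0]], 'extrinsics': [[0.8651, -0.3821, 0.3248, 0.8824], [0.5012, 0.6807, -0.5342, -0.4573], [-0.017, 0.625, 0.7805, 0.9283], [0.0, 0.0, 0.0, 1.0]]}
spinner_knob [([270.8, 115.4], 0.6), ([343.9, 141.7], 0.55), ([244.7, 200.5], 0.54), ([362.8, 70.7], 0.45), ([253.4, 271.4], 0.39)]
spinner_hub [([367.2, 82.9], 0.94), ([249.6, 218.2], 0.77), ([272.5, 125.4], 0.72), ([349.7, 155.5], 0.67)]
mill_knob [([248.9, 276.1], 0.73)]
mug [([384.9, 307.7], 0.55)]
top {'mtx': [[437.4269, 0.0, 320.0546], [0.0, 437.4269, 201.8158], [0.0, 0.0, 1.0]], 'extrinsics': [[-0.0249, 0.9959, -0.0873, 0.4355], [-0.9997, -0.025, 0.0002, 0.136], [-0.002, 0.0873, 0.9962, 1.4369], [0.0, 0.0, 0.0, 1.0]]}
spinner_knob [([274.5, 216.3], 0.52), ([365.2, 254.9], 0.49), ([173.7, 247.5], 0.46), ([271.9, 304.6], 0.41)]
spinner_hub [([291.5, 204.8], 0.94), ([278.6, 295.9], 0.73), ([377.8, 245.9], 0.69), ([194.6, 236.1], 0.65)]
mill_knob [([426.9, 203.2], 0.49)]
mug [([372.7, 134.6], 0.84)]
```

View pics/scene0.png

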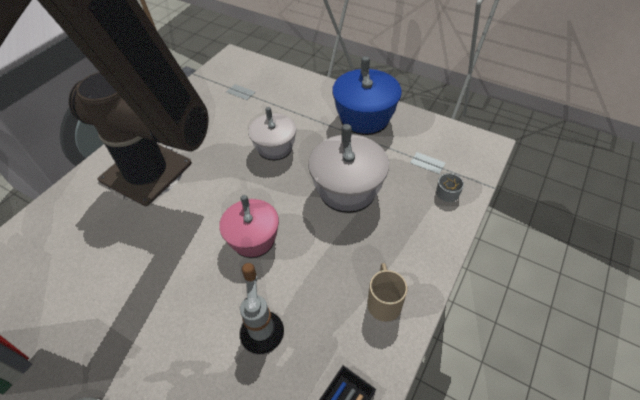

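View pics/top0.png

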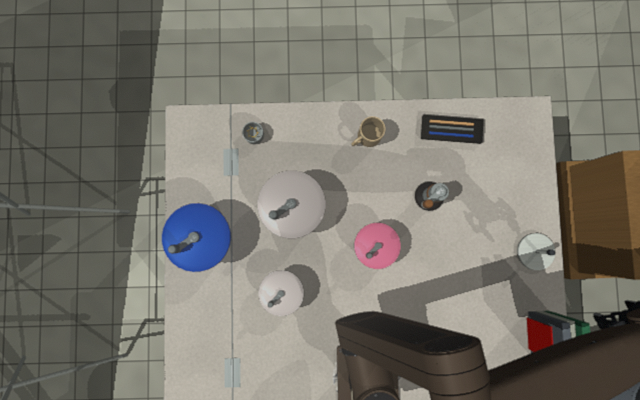

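Both views show the large white spinner (scene ~(348,165), top ~(291,204)). There are also a small white, a blue and a pink look-alike, the mill at top (430,195), and the mug at top (372,131).

```bash
cat > h.py <<'E'
from plant import *
import cv2,numpy as np
from scipy.spatial.transform import Rotation as R
def ray(n,px,T=None):
    c=get_calibration(n);K=c["mtx"]
    if T is None:T=c["extrinsics"]
    T=np.array(T);d=np.linalg.inv(K)@np.array([px[0],px[1],1.]);d=np.array([d[0],-d[1],-d[2]])
    return T[:3,3],T[:3,:3]@d
def onz(n,px,z,T=None):
    o,d=ray(n,px,T);return o+d*(z-o[2])/d[2]
def wristT():
    s=get_state();T=np.eye(4);T[:3,:3]=R.from_quat(s["tcp_rot"]).as_matrix();T[:3,3]=s["eef_pos"]
    return T@np.array(get_calibration("wrist")["hand_eye"])
E
python3 - <<'E'
from h import *
P={"hub":(.142,(291.5,204.8),(349.7,155.5)),"knob":(.143,(274.5,216.3),(343.9,141.7)),"mill":(.143,(426.9,203.2),(248.9,276.1)),
"mug":(0,(372.7,134.6),(384.9,307.7)),"smallhub":(.1,(278.6,295.9),(272.5,125.4)),"pinkhub":(.1,(377.8,245.9),(249.6,218.2)),"blue":(.14,(194.6,236.1),(367.2,82.9))}
for k,(z,a,b) in P.items(): print(k,onz("top",a,z).round(4),onz("scene",b,z).round(4))
print({k:np.shape(v) for k,v in get_calibration("top").items()},get_calibration("wrist"))
E
```

```text
hub [0.5423 0.2208 0.142 ] [0.5482 0.2234 0.142 ]
knob [0.5093 0.2717 0.143 ] [0.5124 0.2589 0.143 ]
mill [ 0.5369 -0.181   0.143 ] [ 0.5286 -0.1775  0.143 ]
mug [ 0.7825 -0.0457  0.    ] [ 0.7823 -0.0382  0.    ]
smallhub [0.2715 0.2677 0.1   ] [0.2838 0.2575 0.1   ]
pinkhub [ 0.4138 -0.0364  0.1   ] [ 0.4196 -0.0373  0.1   ]
blue [0.4568 0.5092 0.14  ] [0.4535 0.5123 0.14  ]
{'mtx': (3, 3), 'extrinsics': (4, 4)} {'mtx': array([[290.06929725,   0.        , 316.69380514],
       [  0.        , 290.06929725, 192.54614807],
       [  0.        ,   0.        ,   1.        ]]), 'hand_eye': array([[ 1.31056153e-04,  9.63679570e-01,  2.67061173e-01,
         6.73955691e-02],
       [ 9.99999831e-01, -2.77769183e-04,  5.11584499e-04,
         1.20299415e-03],
       [ 5.67184893e-04,  2.67061060e-01, -9.63679443e-01,
        -1.42972231e-01],
       [ 0.00000000e+00,  0.00000000e+00,  0.00000000e+00,
         1.00000000e+00]])}
```

Request:
move_arm(plan=[[[0,0,-10,0.052,-0.034,-0.01,0.0854],[0,0,-20,0.104,-0.068,-0.02,0.0854],[0,0,-30,0.156,-0.102,-0.03,0.0854],[0,0,-40,0.208,-0.136,-0.04,0.0854],[0,0,-50,0.26,-0.17,-0.05,0.0854]]], force=40)

```text
time: 1.12
eef_pos: [0.4151, -0.3874, 0.2816]
tcp_rot: [0.819, 0.574, 0.0, 0.0]
contact_force: [1.1, -0.3, -0.6]
opening: 0.998
```

```bash
cat > st.py <<'E'
from h import *
s=get_state();r=R.from_quat(s["tcp_rot"]).as_matrix()
print(s["time"],s["eef_pos"].round(4) if hasattr(s["eef_pos"],"round") else s["eef_pos"],"yaw",np.degrees(np.arctan2(r[1,0],r[0,0])).round(2),"z",r[:,2].round(4),"F",np.round(s["contact_force"],2),"q",np.round(s["qpos"],3),s["opening"])
def rel(p):
    return (r.T@(np.array(p)-np.array(s["eef_pos"]))).round(4)
E
python3 st.py
```

```text
1.125 [ 0.4151 -0.3874  0.2816] yaw 70.07 z [ 7.e-04 -6.e-04 -1.e+00] F [ 1.12 -0.31 -0.65] q [-0.93   0.014  1.79   0.     1.337 -0.582] 0.998273913530156
```

Request:
move_arm(plan=[[[0,0,-4,0.058,-0.014,0,0.0854],[0,0,-8,0.116,-0.027,0,0.0854],[0,0,-12,0.174,-0.041,0,0.0854],[0,0,-16,0.233,-0.054,0,0.0854],[0,0,-20,0.291,-0.068,0,0.0854]]])

```text
time: 1.75
eef_pos: [0.4503, -0.0887, 0.2819]
tcp_rot: [0.706, 0.708, 0.0, 0.001]
contact_force: [1.2, 0.4, -0.9]
opening: 0.997
```

```bash
python3 st.py
```

```text
1.75 [ 0.4503 -0.0887  0.2819] yaw 90.18 z [ 0.002 -0.001 -1.   ] F [ 1.22  0.41 -0.95] q [-0.416 -0.248  2.027 -0.     1.36  -0.419] 0.9973065518567021
```

Request:
move_arm(plan=[[[0,0,0,0.058,0.012,0,0.0854],[0,0,0,0.116,0.024,0,0.0854],[0,0,0,0.174,0.036,0,0.0854],[0,0,0,0.23,0.048,0,0.0854],[0,0,0,0.27,0.06,0,0.0854]]])

```text
time: 2.38
eef_pos: [0.5094, 0.1839, 0.2821]
tcp_rot: [0.705, 0.709, 0.001, 0.001]
contact_force: [0.2, -1.0, 0.7]
opening: 0.999
```

```bash
cat > w.py <<'E'
import sys
from st import *
T=wristT();im=read_camera("wrist");cv2.imwrite(f"pics/{sys.argv[1]}.png",im[:,:,::-1])
for q,z in [("spinner_knob",.143),("spinner_hub",.142)]:
    for d in pinpoint("wrist",q): print(q,np.round(d["centre"],1),round(d["p"],2),onz("wrist",d["centre"],z,T).round(4))
for q in ["spinner_knob"]:
    for d in cut_out("wrist",q):
        ys,xs=np.nonzero(d["pixels"]);print("cut",d["p"],len(xs),xs.min(),xs.max(),ys.min(),ys.max())
E
python3 w.py w1
```

```text
2.375 [0.5094 0.1839 0.2821] yaw 90.29 z [ 2.8e-03 -7.0e-04 -1.0e+00] F [ 0.18 -0.97  0.65] q [ 1.600e-01 -4.700e-02  1.850e+00 -1.000e-03  1.337e+00  1.550e-01] 0.9994691495056666
spinner_knob [319.3  85.4] 0.98 [0.5119 0.274  0.143 ]
spinner_knob [68.1 69.7] 0.7 [0.2856 0.2861 0.143 ]
spinner_knob [220.6 314.7] 0.36 [0.4011 0.027  0.143 ]
spinner_hub [247.9 333.2] 0.71 [0.4305 0.0009 0.142 ]
spinner_hub [100.4  99.4] 0.57 [0.3089 0.2607 0.142 ]
spinner_hub [352.6 142.2] 0.56 [0.5445 0.2226 0.142 ]
cut 0.71 550 38 73 58 78
cut 0.6 871 303 334 67 101
```

View pics/w1.png

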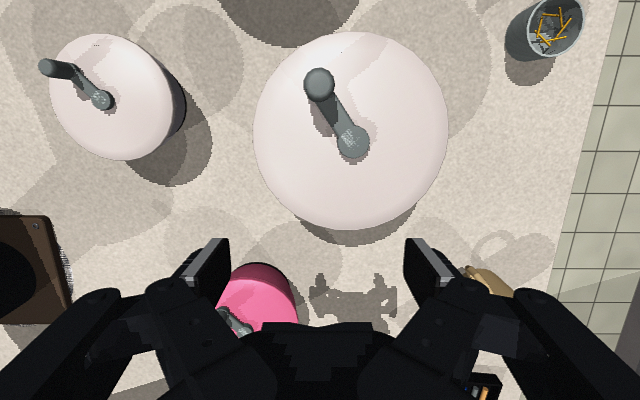

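The knob shows at (319,85) and the hub at (353,142). They come out 61 mm apart, close to the given 60 mm.

```bash
python3 -c "
from st import *
print(rel([.512,.2727,.24]),rel([.512,.2727,.151]))"
```

```text
2.575 [0.5093 0.1819 0.2816] yaw 90.28 z [ 0.0015 -0.0015 -1.    ] F [ 0.03 -0.12  0.85] q [ 0.156 -0.048  1.851 -0.002  1.337  0.152] 1.002141548950668
[0.0908 0.0031 0.0415] [0.091  0.0029 0.1305]
```

Request:
move_arm(plan=[[[0,0,0,0.045,0.0015,0,0.0854],[0,0,0,0.091,0.003,0.01,0.0854],[0,0,0,0.091,0.003,0.03,0.0854],[0,0,0,0.091,0.003,0.042,0.0854],[0,0,0,0.091,0.003,0.042,0.0854]]])

```text
time: 3.2
eef_pos: [0.5113, 0.2711, 0.2377]
tcp_rot: [0.706, 0.708, -0.002, 0.0]
contact_force: [-1.1, -0.3, 0.3]
opening: 0.998
```

```bash
python3 w.py w2;python3 -c "
from st import *
print(rel([.512,.2727,.151]))"
```

```text
3.2 [0.5113 0.2711 0.2377] yaw 90.17 z [-0.0016 -0.0029 -1.    ] F [-1.06 -0.32  0.35] q [ 0.313  0.072  1.81  -0.002  1.262  0.311] 0.9976612480807014
spinner_knob [ 52.4 158.1] 0.72 [0.2935 0.3002 0.143 ]
spinner_knob [316.4 194.3] 0.57 [0.5111 0.2699 0.143 ]
spinner_hub [355.6 245.7] 0.71 [0.5465 0.2217 0.142 ]
cut 0.91 635 17 55 152 172
cut 0.89 1096 300 332 179 219
3.4 [0.5126 0.2722 0.2405] yaw 90.21 z [ 0.0031 -0.0011 -1.    ] F [-0.49 -0.31  0.46] q [ 0.314  0.071  1.806 -0.002  1.262  0.311] 1.0013164542590263
[ 0.0006 -0.0008  0.0895]
```

View pics/w2.png

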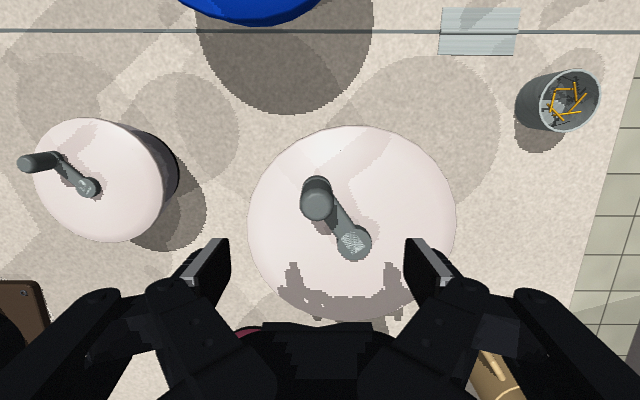

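The knob is centred between the open fingers at column ~316 and the hub is at (355,243). Descending now.

Request:
move_arm(plan=[[[0,0,0,0,-0.001,0.03,0.0854],[0,0,0,0,-0.001,0.055,0.0854],[0,0,0,0,-0.001,0.075,0.0854],[0,0,0,0,-0.001,0.087,0.0854],[0,0,0,0,-0.001,0.087,0.0854]]])

```text
time: 4.03
eef_pos: [0.5115, 0.272, 0.1528]
tcp_rot: [0.706, 0.708, 0.0, 0.001]
contact_force: [-0.1, -0.1, -0.1]
opening: 0.996
```

```bash
python3 w.py w3
```

```text
4.025 [0.5115 0.272  0.1528] yaw 90.21 z [ 0.0018 -0.0015 -1.    ] F [-0.13 -0.07 -0.15] q [ 0.314  0.155  1.883 -0.002  1.103  0.312] 0.9961237984552476
spinner_knob [319.4 232.7] 0.71 [0.5132 0.2725 0.143 ]
spinner_hub [372.5 309.4] 0.86 [0.5465 0.2208 0.142 ]
cut 0.91 3357 288 343 215 290
```

View pics/w3.png

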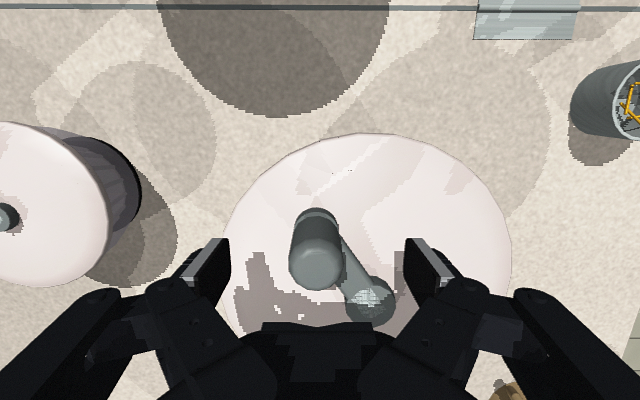

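The knob sits between the fingers (base at about (319,233)), so I close.

Request:
move_arm(plan=[[[0,0,0,0,0.001,0,0.05],[0,0,0,0,0.001,0,0.02],[0,0,0,0,0.001,0,0.015],[0,0,0,0,0.001,0,0.015],[0,0,0,0,0.001,0,0.015]]], force=40)

```text
time: 4.85
eef_pos: [0.5133, 0.2726, 0.1551]
tcp_rot: [0.706, 0.708, 0.002, 0.002]
contact_force: [-3.8, 0.7, 3.2]
opening: 0.286
```

```bash
python3 st.py; python3 w.py w4
```

```text
4.85 [0.5133 0.2726 0.1551] yaw 90.21 z [ 4.5e-03 -1.0e-04 -1.0e+00] F [-3.78  0.74  3.16] q [ 0.314  0.154  1.879 -0.002  1.104  0.311] 0.28643125341974435
4.85 [0.5133 0.2726 0.1551] yaw 90.21 z [ 4.5e-03 -1.0e-04 -1.0e+00] F [-3.78  0.74  3.16] q [ 0.314  0.154  1.879 -0.002  1.104  0.311] 0.28643125341974435
spinner_knob [316.4 233.7] 0.93 [0.5133 0.2715 0.143 ]
cut 0.96 3112 291 343 213 285
```

View pics/w4.png

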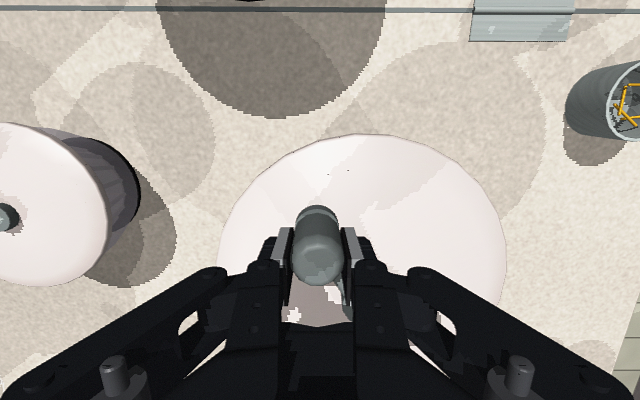

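```bash
cat > c.py <<'E'
import sys,json
from st import *
hx,hy,z=0.5450,0.2220,0.153
a=[float(v) for v in sys.argv[1:]]   # angles turned, deg
Rd=R.from_matrix(np.array([[0,1,0],[1,0,0],[0,0,-1.]]))
rv=np.degrees((R.from_matrix(r).inv()*Rd).as_rotvec()).round(1)
p=np.array(s["eef_pos"])-[hx,hy,0];ang=np.degrees(np.arctan2(p[1],p[0]))
print("now turned",(122.9-ang)%360,"r",np.hypot(p[0],p[1]), "Frad/tan", )
u=p[:2]/np.hypot(*p[:2]);f=np.array(s["contact_force"]);print(f[:2]@u, f[0]*u[1]-f[1]*u[0])
rows=[]
for t in a:
    th=np.radians(122.9-t);q=rel([hx+.06*np.cos(th),hy+.06*np.sin(th),z]).round(3)
    rows.append([*rv.tolist(),*q.tolist(),0.015])
print(json.dumps(rows))
E
python3 c.py 5 15 27 40 54
```

```text
5.05 [0.5135 0.2727 0.1551] yaw 90.21 z [ 5.1e-03  1.0e-04 -1.0e+00] F [-3.11  1.11  2.64] q [ 0.314  0.154  1.878 -0.002  1.104  0.311] 0.28489417565985975
now turned 1.0235333504566455 r 0.05969896053109752 Frad/tan
2.5827793589164325 -2.055694634426591
[[0.3, -0.0, 0.2, 0.002, 0.003, 0.002, 0.015], [0.3, -0.0, 0.2, 0.006, 0.013, 0.002, 0.015], [0.3, -0.0, 0.2, 0.009, 0.025, 0.002, 0.015], [0.3, -0.0, 0.2, 0.009, 0.039, 0.002, 0.015], [0.3, -0.0, 0.2, 0.005, 0.053, 0.002, 0.015]]
```

Request:
move_arm(plan=[[[0.3,0,0.2,0.002,0.003,0.002,0.015],[0.3,0,0.2,0.006,0.013,0.002,0.015],[0.3,0,0.2,0.009,0.025,0.002,0.015],[0.3,0,0.2,0.009,0.039,0.002,0.015],[0.3,0,0.2,0.005,0.053,0.002,0.015]]], force=50)

```text
time: 5.68
eef_pos: [0.5676, 0.2776, 0.155]
tcp_rot: [0.707, 0.707, 0.0, 0.001]
contact_force: [-3.9, -3.6, 6.9]
opening: 0.287
```

```bash
python3 c.py 69 84 100 116 132
```

```text
5.675 [0.5676 0.2776 0.155 ] yaw 90.05 z [ 0.0014 -0.001  -1.    ] F [-3.93 -3.59  6.9 ] q [ 2.950e-01  2.630e-01  1.751e+00 -1.000e-03  1.127e+00  2.950e-01] 0.2872191103247975
now turned 55.028359471795426 r 0.0599737011147919 Frad/tan
-4.801653932473567 -2.288882563276797
[[0.1, 0.1, 0.0, -0.007, 0.013, 0.002, 0.015], [0.1, 0.1, 0.0, -0.018, 0.024, 0.002, 0.015], [0.1, 0.1, 0.0, -0.032, 0.033, 0.002, 0.015], [0.1, 0.1, 0.0, -0.048, 0.037, 0.002, 0.015], [0.1, 0.1, 0.0, -0.065, 0.037, 0.002, 0.015]]
```

Request:
move_arm(plan=[[[0.1,0.1,0,-0.007,0.013,0,0.015],[0.1,0.1,0,-0.018,0.024,0,0.015],[0.1,0.1,0,-0.032,0.033,0,0.015],[0.1,0.1,0,-0.048,0.037,0,0.015],[0.1,0.1,0,-0.065,0.037,0,0.015]]])

```text
time: 6.3
eef_pos: [0.6045, 0.212, 0.155]
tcp_rot: [0.707, 0.707, 0.0, -0.001]
contact_force: [-6.7, 4.0, 5.7]
opening: 0.286
```

```bash
sed -i 's/z=0.5450,0.2220,0.153/z=0.5450,0.2220,0.155/' c.py; python3 c.py 148 164 180 196 212
```

```text
6.3 [0.6045 0.212  0.155 ] yaw 90.03 z [-0.0011  0.002  -1.    ] F [-6.66  3.96  5.72] q [0.178 0.281 1.728 0.002 1.133 0.177] 0.2856243041107399
now turned 132.44925127786865 r 0.060349034178541074 Frad/tan
-7.22862406560918 -2.8041796671034454
[[-0.1, -0.1, 0.0, -0.015, -0.005, 0.0, 0.015], [-0.1, -0.1, 0.0, -0.029, -0.014, -0.0, 0.015], [-0.1, -0.1, 0.0, -0.04, -0.027, -0.0, 0.015], [-0.1, -0.1, 0.0, -0.047, -0.042, -0.0, 0.015], [-0.1, -0.1, 0.0, -0.05, -0.059, 0.0, 0.015]]
```

Request:
move_arm(plan=[[[-0.1,-0.1,0,-0.015,-0.005,0,0.015],[-0.1,-0.1,0,-0.029,-0.014,0,0.015],[-0.1,-0.1,0,-0.04,-0.027,0,0.015],[-0.1,-0.1,0,-0.047,-0.042,0,0.015],[-0.1,-0.1,0,-0.05,-0.059,0,0.015]]])

```text
time: 6.92
eef_pos: [0.5461, 0.1615, 0.1551]
tcp_rot: [0.707, 0.707, 0.003, 0.001]
contact_force: [2.5, 7.7, 0.8]
opening: 0.281
```

```bash
sed -i 's/z=0.5450,/z=0.5440,/' c.py; python3 c.py 228 244 260 276 292
```

```text
6.925 [0.5461 0.1615 0.1551] yaw 89.96 z [ 0.0055  0.0017 -1.    ] F [2.51 7.7  0.77] q [1.090e-01 1.280e-01 1.908e+00 1.000e-03 1.100e+00 1.090e-01] 0.28125303722593253
now turned 210.94808064125934 r 0.06055506449021258 Frad/tan
-7.612593168044607 -2.7668893083290613
[[0.3, -0.1, -0.0, 0.003, -0.018, 0.0, 0.015], [0.3, -0.1, -0.0, 0.009, -0.033, -0.0, 0.015], [0.3, -0.1, -0.0, 0.02, -0.046, -0.0, 0.015], [0.3, -0.1, -0.0, 0.033, -0.056, -0.0, 0.015], [0.3, -0.1, -0.0, 0.049, -0.061, -0.0, 0.015]]
```

Request:
move_arm(plan=[[[0.3,-0.1,0,0.003,-0.018,0,0.015],[0.3,-0.1,0,0.009,-0.033,0,0.015],[0.3,-0.1,0,0.02,-0.046,0,0.015],[0.3,-0.1,0,0.033,-0.056,0,0.015],[0.3,-0.1,0,0.049,-0.061,0,0.015]]])

```text
time: 7.55
eef_pos: [0.4861, 0.21, 0.1552]
tcp_rot: [0.707, 0.707, 0.001, 0.003]
contact_force: [7.5, -0.9, -2.4]
opening: 0.287
```

```bash
python3 c.py 308 324 340 356 372; python3 w.py w5
```

```text
7.55 [0.4861 0.21   0.1552] yaw 90.0 z [ 0.0052 -0.0024 -1.    ] F [ 7.51 -0.87 -2.44] q [ 0.218  0.041  2.001 -0.004  1.095  0.22 ] 0.2867868277791441
now turned 291.22657391973337 r 0.05916825499329713 Frad/tan
-7.182188792068826 -2.3705917390244906
[[0.3, 0.1, -0.0, 0.017, -0.002, 0.0, 0.015], [0.3, 0.1, -0.0, 0.034, 0.002, 0.0, 0.015], [0.3, 0.1, -0.0, 0.048, 0.01, 0.0, 0.015], [0.3, 0.1, -0.0, 0.06, 0.022, 0.0, 0.015], [0.3, 0.1, -0.0, 0.068, 0.036, 0.0, 0.015]]
7.55 [0.4861 0.21   0.1552] yaw 90.0 z [ 0.0052 -0.0024 -1.    ] F [ 7.51 -0.87 -2.44] q [ 0.218  0.041  2.001 -0.004  1.095  0.22 ] 0.2867868277791441
spinner_knob [320.1 229.1] 0.68 [0.4882 0.2117 0.143 ]
spinner_hub [418.6 209.1] 0.9 [0.5442 0.2234 0.142 ]
spinner_hub [  6.1 133.4] 0.7 [0.3231 0.2657 0.142 ]
cut 0.75 3131 290 342 213 285
```

View pics/w5.png

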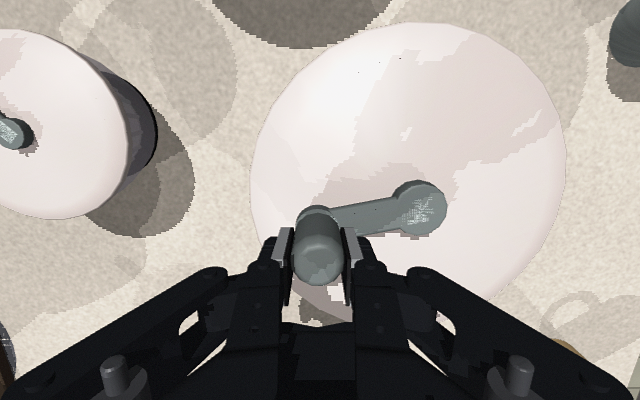

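The knob (317,250) is still held and the arm points at the hub (420,208), which puts the hub at (0.544, 0.223).

```bash
sed -i 's/,0.2220,/,0.2225,/' c.py; python3 c.py 308 324 340 356 372
```

```text
7.75 [0.4859 0.2112 0.1552] yaw 90.02 z [ 4.3e-03  3.0e-04 -1.0e+00] F [4.37 2.7  0.85] q [ 2.190e-01  4.200e-02  2.001e+00 -1.000e-03  1.095e+00  2.190e-01] 0.287164947963662
now turned 291.8437165713168 r 0.059183356741494574 Frad/tan
-4.806660111505302 1.81213912139446
[[0.2, -0.0, 0.0, 0.017, -0.002, 0.0, 0.015], [0.2, -0.0, 0.0, 0.033, 0.002, 0.0, 0.015], [0.2, -0.0, 0.0, 0.048, 0.01, 0.0, 0.015], [0.2, -0.0, 0.0, 0.059, 0.022, 0.0, 0.015], [0.2, -0.0, 0.0, 0.067, 0.037, 0.0, 0.015]]
```

Request:
move_arm(plan=[[[0.2,0,0,0.017,-0.002,0,0.015],[0.2,0,0,0.033,0.002,0,0.015],[0.2,0,0,0.048,0.01,0,0.015],[0.2,0,0,0.059,0.022,0,0.015],[0.2,0,0,0.067,0.037,0,0.015]]])

```text
time: 8.38
eef_pos: [0.5221, 0.2774, 0.1551]
tcp_rot: [0.706, 0.708, -0.002, 0.001]
contact_force: [0.5, -6.2, 3.2]
opening: 0.285
```

```bash
python3 c.py 388 404 420 436 452
```

```text
8.375 [0.5221 0.2774 0.1551] yaw 90.11 z [-0.0022 -0.0048 -1.    ] F [ 0.46 -6.18  3.17] q [ 0.318  0.18   1.849 -0.004  1.116  0.318] 0.28518519800903347
now turned 11.101792967241849 r 0.05907834664287144 Frad/tan
-5.905883126300226 -1.8707635204368331
[[-0.1, 0.3, 0.1, 0.005, 0.017, 0.0, 0.015], [-0.1, 0.3, 0.1, 0.004, 0.034, 0.0, 0.015], [-0.1, 0.3, 0.1, -0.002, 0.049, 0.0, 0.015], [-0.1, 0.3, 0.1, -0.011, 0.063, 0.0, 0.015], [-0.1, 0.3, 0.1, -0.024, 0.073, 0.0, 0.015]]
```

Request:
move_arm(plan=[[[-0.1,0.3,0.1,0.005,0.017,0,0.015],[-0.1,0.3,0.1,0.004,0.034,0,0.015],[-0.1,0.3,0.1,-0.002,0.049,0,0.015],[-0.1,0.3,0.1,-0.011,0.063,0,0.015],[-0.1,0.3,0.1,-0.024,0.073,0,0.015]]])

```text
time: 9.0
eef_pos: [0.5959, 0.2538, 0.1552]
tcp_rot: [0.707, 0.707, 0.001, -0.001]
contact_force: [-1.4, 2.8, 3.5]
opening: 0.283
```

```bash
python3 c.py 467 482 497 511 523
```

```text
9.0 [0.5959 0.2538 0.1552] yaw 90.02 z [ 4.0e-04  1.9e-03 -1.0e+00] F [-1.44  2.79  3.49] q [0.245 0.295 1.71  0.002 1.135 0.244] 0.28324673812847934
now turned 91.81380905478245 r 0.060555874433917765 Frad/tan
0.21046365982987925 -3.134105748468914
[[0.0, -0.1, 0.0, -0.015, 0.006, 0.0, 0.015], [0.0, -0.1, 0.0, -0.03, 0.008, 0.0, 0.015], [0.0, -0.1, 0.0, -0.046, 0.006, 0.0, 0.015], [0.0, -0.1, 0.0, -0.06, 0.001, 0.0, 0.015], [0.0, -0.1, 0.0, -0.07, -0.006, 0.0, 0.015]]
```

Request:
move_arm(plan=[[[0,-0.1,0,-0.015,0.006,0,0.015],[0,-0.1,0,-0.03,0.008,0,0.015],[0,-0.1,0,-0.046,0.006,0,0.015],[0,-0.1,0,-0.06,0.001,0,0.015],[0,-0.1,0,-0.07,-0.006,0,0.015]]])

```text
time: 9.62
eef_pos: [0.59, 0.182, 0.1552]
tcp_rot: [0.707, 0.707, 0.0, 0.001]
contact_force: [3.4, 0.6, 2.9]
opening: 0.283
```

```bash
python3 c.py 531 536 540 540 540
```

```text
9.625 [0.59   0.182  0.1552] yaw 89.99 z [ 0.0018 -0.0012 -1.    ] F [3.37 0.59 2.95] q [ 0.136  0.232  1.788 -0.002  1.12   0.136] 0.28327517386655754
now turned 164.28836880133352 r 0.06128418485639893 Frad/tan
2.136811291926345 -2.6728078730208984
[[0.1, 0.1, -0.0, -0.004, -0.006, 0.0, 0.015], [0.1, 0.1, -0.0, -0.008, -0.01, 0.0, 0.015], [0.1, 0.1, -0.0, -0.01, -0.013, 0.0, 0.015], [0.1, 0.1, -0.0, -0.01, -0.013, 0.0, 0.015], [0.1, 0.1, -0.0, -0.01, -0.013, 0.0, 0.015]]
```

Request:
move_arm(plan=[[[0.1,0.1,0,-0.004,-0.006,0,0.015],[0.1,0.1,0,-0.008,-0.01,0,0.015],[0.1,0.1,0,-0.01,-0.013,0,0.015],[0.1,0.1,0,-0.01,-0.013,0,0.015],[0.1,0.1,0,-0.01,-0.013,0,0.015]]])

```text
time: 10.25
eef_pos: [0.5766, 0.1709, 0.1552]
tcp_rot: [0.707, 0.707, -0.001, 0.001]
contact_force: [2.8, -5.2, 2.7]
opening: 0.282
```

```bash
python3 c.py 540;python3 w.py w6
```

```text
10.25 [0.5766 0.1709 0.1552] yaw 90.04 z [-7.0e-04 -2.3e-03 -1.0e+00] F [ 2.79 -5.17  2.67] q [ 0.12   0.2    1.826 -0.002  1.117  0.121] 0.28216296810935054
now turned 180.6074402169198 r 0.06109380434944062 Frad/tan
5.85784482288503 0.40373146090362644
[[-0.0, 0.1, 0.0, 0.001, -0.0, 0.0, 0.015]]
10.25 [0.5766 0.1709 0.1552] yaw 90.04 z [-7.0e-04 -2.3e-03 -1.0e+00] F [ 2.79 -5.17  2.67] q [ 0.12   0.2    1.826 -0.002  1.117  0.121] 0.28216296810935054
spinner_knob [321.3 230.4] 0.7 [0.5794 0.1717 0.143 ]
spinner_hub [256.6 140.6] 0.9 [0.5448 0.2227 0.142 ]
cut 0.58 3124 290 344 213 285
```

View pics/w6.png

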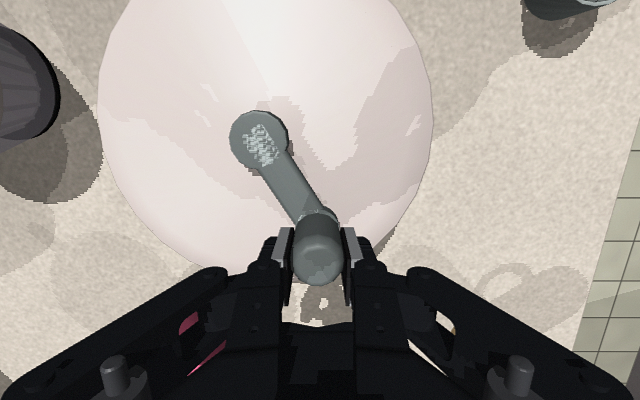

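The knob (318,250) is still gripped and now lies opposite its start, with the hub at (258,138). Next I release and lift. One call opens the fingers in place, the next goes straight up.

Request:
move_arm(plan=[[[0,0,0,0,0,0,0.04],[0,0,0,0,0,0,0.07],[0,0,0,0,0,0,0.07],[0,0,0,0,0,0,0.07],[0,0,0,0,0,0,0.07]]])

```text
time: 11.08
eef_pos: [0.5765, 0.171, 0.1551]
tcp_rot: [0.707, 0.707, -0.001, 0.0]
contact_force: [-0.2, 0.6, -0.7]
opening: 0.82
```

Request:
move_arm(plan=[[[0,0,0,0,0,-0.015,0.07],[0,0,0,0,0,-0.04,0.07],[0,0,0,0,0,-0.07,0.07],[0,0,0,0,0,-0.1,0.07],[0,0,0,0,0,-0.11,0.07]]])

```text
time: 11.7
eef_pos: [0.5779, 0.1714, 0.269]
tcp_rot: [0.707, 0.707, 0.001, 0.002]
contact_force: [0.4, 0.1, 0.5]
opening: 0.82
```

```bash
python3 w.py w7; python3 - <<'E'
from h import *
im=read_camera("top");cv2.imwrite("pics/top1.png",im[:,:,::-1])
for q in ["mill_knob","mug","spinner_knob"]: print(q,[(np.round(d["centre"],1).tolist(),round(d["p"],2)) for d in pinpoint("top",q)])
E
```

```text
11.7 [0.5779 0.1714 0.269 ] yaw 90.05 z [ 0.0045 -0.0016 -1.    ] F [0.43 0.05 0.48] q [ 0.121  0.1    1.723 -0.002  1.314  0.121] 0.8201570520102094
spinner_knob [317.3 183.5] 0.95 [0.5792 0.1722 0.143 ]
spinner_hub [188.9 334.3] 0.9 [ 0.4363 -0.0011  0.142 ]
spinner_hub [20.4 85. ] 0.76 [0.3203 0.2603 0.142 ]
spinner_hub [280.1 128.1] 0.72 [0.5453 0.2237 0.142 ]
cut 0.74 919 300 330 172 209
mill_knob []
mug [([371.5, 136.5], 0.62)]
spinner_knob [([364.9, 255.3], 0.58), ([270.2, 303.5], 0.42), ([174.9, 247.0], 0.4)]
```

View pics/w7.png

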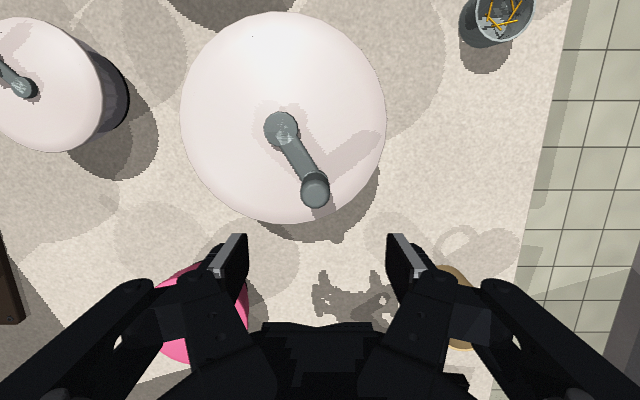

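View pics/top1.png

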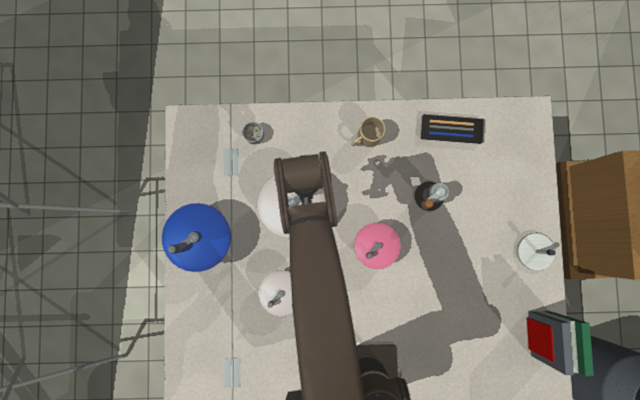

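The wrist view shows the knob free at (316,190), opposite its start. In the top view the mug (371,131) and the mill (432,195) look unmoved. Handing in.

```bash
python3 -c "
from plant import ticket
print(ticket.sign_off())"
```

```text
the job is handed in; nothing more can be done
None
```

I gripped the large white spinner's knob and carried it clockwise for one and a half turns without letting go. I then opened the fingers, lifted 11 cm clear and handed the job in at about 12 s.

**Crank:** The last wrist picture puts the freed knob at (0.579, 0.172) and the hub at about (0.545, 0.223). That is about 539° from the start, against 540° asked. The side forces after each call stayed under 8 N.

**Mug and mill:** The mug was found within 2 pixels of its first position. The mill-knob detector found nothing in the final top view, so I checked the mill only by eye; it looks unmoved there.

**Contact:** The wrist force read about zero after the lift, and the hand hangs clear of everything.

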